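# Clamp the glued burr puzzle with the ratchet clamp and keep hold

### The arm

A 7-joint arm with a two-finger parallel gripper is mounted at the origin on the work surface. World frame = base frame: x ahead of the robot, y to its left, z up, the work surface at z = 0. Lengths are in m, angles in rad, forces in N, time in s.
With the tool pointing down it reaches from about 0.425 to 0.875 m from the base axis. Payload 4.7 kg.
Tool frame: the origin (TCP) lies at the very end of the fingers, on their centre line; the grasp point (between the pads) lies 19 mm behind it (grip_point_offset is the distance from the TCP to the grasp point, in m); x points along the fingers, z is the direction in which the jaws open and shut, and the axes are right-handed (so a half turn about x gives the same grasp; the last joint's range is limited). The gripper opens to 87 mm and grips with 3 to 60 N. Pads are 19 mm wide; open, the fingers measure 117 mm over their backs; the gripper's body (75 mm by 190 mm) begins 51 mm behind the grasp point.
Start: joints at [0.014, 0.321, -0.07, 1.45, 0.023, 1.371, -0.057], TCP at [0.65, -0, 0.223] pointing down, gripper open.
Joint ranges: [-2.86, 2.86], [-0.3, 2.09], [-1.38, 1.24], [0.06, 2.45], [-1.56, 4.7], [0.09, 2.05], [-2.69, 2.69]. Speed limits (rad/s): [2.57, 2.57, 3.14, 3.14, 3.14, 3.14, 3.14].

### API

Orientations are given as a rotation vector (axis times angle).
In Python, from bench import get_state, get_image, calibration, close_job, grip_point_offset gives the robot as it stands.
- The arm moves only by the tool play_rows, never from a script. Its argument "targets" is a list of rows, each an object with "claw": the closure, from 0 (fully open) to 1 (shut); "linear": the shift along the tool's x, y, z as a fraction of full scale, a list of three; "rotation": the turn, a rotation vector about the tool's x, y, z as a fraction of full scale, a list of three. In form: [{"claw": claw, "linear": [x, y, z], "rotation": [wx, wy, wz]}, ...]. A call has 1 to 10 rows; each row shifts and turns the pose as measured when the row begins, along the tool's axes as they then stand; what a row does not reach is not made up. Full scale, the value 1, is 2.5 cm for a shift and 90 degrees for a turn. A row lasts 1/12 s, in which the tool goes at most 41.7 mm and 7.16 degrees, less where a joint would pass 70% of its speed; a pose out of reach is approached as far as the arm can. A call with a number of a shift or a turn outside -1 to 1 is refused whole. A call with a gripper value outside its range is refused whole. The fingers move at their own pace and stop on an object; "newtons" is the grip in N (left out, the last holds). Time passes only in rows, so rows that do not move let the fingers close. It gives the time, the measured TCP pose, the force and the opening at its end, in the units of the state.
- get_state(): the state, without advancing time (a new reading comes with each control period).
- get_image(name): name is "scene" or "side" or "wrist"; returns the picture (420x560x3 uint8, blue, green, red); there is no depth.
- calibration(name): a dict with "fx", "fy", "cx", "cy" (pixels), "dist_coeffs" ([k1, k2, p1, p2, k3] as OpenCV has them; the pictures are not rectified), "rvec" (rotation vector, rad) and "tvec" (3), from world to camera coordinates, as OpenCV has them; the wrist camera has in their place "hand_eye" (4x4, takes a point from camera to tool coordinates, whose origin is the TCP and whose axes are the tool frame's). Camera axes: x right, y down, z forward; pixel columns grow to the right and rows downward; lengths in m; the calibration is good to about 2 mm. A picture is of the moment at which its call begins: read the wrist's pose just before it. calibration takes no time and is no camera call.
- close_job(): hands the job in, once; it reports no verdict.
The state is a dict: "time": time; "joint_positions": joint angles; "qd": joint speeds; "joint_torque": joint torques, N m; "position": TCP position; "tool_rot": TCP orientation; "ft_force": force on the tool from outside, world axes, zero at the start; "torque": the same for the moment, N m; "grip_width": opening from 0.0 (shut) to 1.0 (fully open).
Only numpy, scipy, OpenCV 4.12 (cv2) and the standard library are available. Lean on these libraries where they do the work, as an engineer would, in place of code of your own. Each camera call takes 0.05 s, during which the arm holds its last target. There are 200 camera calls.

### The job

Slide the clear guard fully shut in front of the glued wooden burr puzzle, then pump the orange ratchet trigger (squeeze it and let it spring back, again and again) until the sprung black pad presses the puzzle against the pine stop and the blue sleeve's mouth stands within the green band of the gauge stem, never reaching far into the red, which would crush the puzzle. Move the jaw by the trigger only, leave the other things on the table alone, and finish while still holding the trigger squeezed.

Things in the scene. Friction and masses are not known exactly. Their poses are not given: they have to be found in the camera images.
- clamp: The jig: a fixed pine board 290 x 124 x 14 mm with the ratchet clamp on it. Origin on the table under the black post. x runs from the post to the pine stop (the way the jaw advances), y towards the guard, z up. The board spans x -90 to 200, y -52 to 72 mm. The steel ratchet bar (12 mm wide, top 60 mm above the table) runs along x under post and trigger and sticks out behind them.
- post_grip (a point): On the centre line of the fixed black post, 112 mm above the table, the height to grip. The post is 12 mm thick along clamp x, 22 mm wide along y, top at 132 mm. Fingers closing along clamp x, one on the post's stop side and one behind the trigger, squeeze the two together; both are bare from 75 to 130 mm above the table.
- trigger_grip (a point): On the orange trigger's centre line at the height to squeeze (112 mm above the table). The lever is 12 mm thick along clamp x, 22 mm wide. It stands on the post's side away from the stop, its centre 40 mm from the post's at rest, 18 mm fully squeezed: post and trigger measure 52 mm over the outside at rest, 30 mm squeezed.
- trigger (a joint): Trigger angle: 0 at rest, 0.244 rad fully squeezed to the post (hard stop); a spring returns it. It takes up to 17 N at grip height. Turning moves the pawl 40 mm per rad, pushing the bar's teeth (7 mm pitch) after about 3 mm of slack: 7 mm of jaw per full squeeze (the first 3 to 10 mm). Let it back below 0.04 rad so the pawl drops behind the next tooth; the jaw stays by friction.
- jaw (a joint): Advance of the ratchet bar with its blue sleeve and jaw plate, in m: 0 drawn back, growing towards the stop, at most 0.075. Friction of 16 N holds it anywhere.
- pad (a joint): How far the gauge stem is pushed into the blue sleeve (m): 0 free, 0.030 at its limit; spring 500 N/m, so 10 mm means 5 N on the puzzle. The bare stem is red for 10 mm next to the pad, then green for 14 mm, then yellow for 6 mm at the sleeve's mouth: the mouth stands in the green from 0.006 to 0.020 (3 to 10 N). The puzzle is crushed at 13 N (0.026).
- pad_face (a point): Centre of the black pad's pressing face (28 x 28 mm, 34 mm above the table), looking to clamp +x.
- stop_face (a point): On the face of the pine stop (towards the pad), 34 mm above the table; the stop is 20 mm thick and 46 mm tall, fixed on the board 173 mm from the post.
- stop: The fixed pine stop at the end of the jig; origin at the foot of its face.
- burr: Glued burr puzzle of three crossed wooden bars, 40 mm each way (each bar 24 mm thick), standing loose on the board 1.5 to 4 mm from the stop. Origin at the centre of its underside, z up.
- guard (a joint): Travel of the upright clear guard along its track (clamp x), in m: 0 fully open, 0.100 fully shut in front of the puzzle (end stop). It stays where it is left; sliding takes about 3 N.
- guard_grip (a point): Centre of the red grip on top of the guard, 106 mm above the table: 40 mm long along clamp x, 14 mm thick along y, from 90 to 118 mm above the table. The guard below it is 104 mm long and 7 mm thick at its frame.
- lid1: Lowest of a stack of three tin lids, 90 mm across, 12 mm tall each; origin under its centre. Bystander.
- lid2: Middle tin lid. Bystander.
- lid3: Top tin lid. Bystander.
- saucer: White porcelain saucer, 140 mm across, 20 mm tall; origin under its centre. Bystander.
- magnifier: Brass pocket magnifier lying flat: round lens 52 mm, handle 60 mm to its -x; origin under the lens. Bystander.
- glue: White glue bottle, 48 mm across, 120 mm tall, origin under its centre. Bystander.
- puzzle_box: Dark wooden puzzle box 90 x 70 x 50 mm, origin under its centre. Bystander.
There are look-alikes about, which are no part of the job. Several things have the shape of the burr; the one meant has the colours described above.

How it is judged:
By the outcome, as a careful person would: the job done as asked, in the order asked, and still so for the second after the job is handed in, while the arm keeps its last pose, push and grip.
It also fails if it takes over 64 s, if anything falls off the work surface, if the arm or the gripper's body presses on something with over 40 N, if the wrist force passes 120 N, or if a joint passes its speed limit or range.

## Working session

There is one attempt and no reset: what is moved stays moved. The work goes in short steps, Python scripts to look and compute and a tool call to move; the robot and the scene stay as the last step left them, time stands still between calls to the robot, and variables do not carry over. Pictures are saved under pics/ and viewed, about 8 in all and at most 12, crops included, and the job is handed in when it is done.

Besides the shell and the picture viewer there is one more tool, called after "Request:" as a command line: name --argument value ..., lists and objects as JSON in quotes. play_rows: Moves the arm, as the interface text tells. Shift numbers are shares of 2.5 cm and turn numbers shares of 90 degrees, none past 1 either way. Its arguments: {"type":"object","properties":{"targets":{"type":"array"},"newtons":{"type":"number"}},"required":["targets"]}

```bash
ls; mkdir -p pics
python3 - <<'E'
from bench import *
import cv2,numpy as np
s=get_state();print(s)
for n in("scene","side"):
    cv2.imwrite(f"pics/{n}0.png",get_image(n));print(n,calibration(n))
print(calibration("wrist"), grip_point_offset if not callable(grip_point_offset) else grip_point_offset())
E
```

```text
pics
{'time': 0.0, 'joint_positions': array([ 0.01411186,  0.32183325, -0.07010417,  1.45165852,  0.02259232,
        1.37078157, -0.05690854]), 'qd': array([-2.94706410e-03, -2.79271277e-04,  1.28286261e-03,  2.16109385e-03,
       -3.32489011e-04,  2.02793739e-05,  1.63270892e-03]), 'joint_torque': array([-2.58547143e-04, -4.91284704e+01, -4.03903294e-01, -3.12526345e+01,
       -6.40594075e-02,  4.37659642e-02,  1.61017233e-04]), 'position': array([ 6.49457856e-01, -4.23743404e-05,  2.21463267e-01]), 'tool_rot': array([-8.61986038e-05,  1.57268786e+00, -4.42111624e-05]), 'ft_force': array([ 0.53257456, -0.39205498,  0.76573029]), 'torque': array([0.01531061, 0.01378189, 0.04342136]), 'grip_width': 1.0024067023528314}
scene {'fx': 397.6577840464793, 'fy': 397.6577840464793, 'cx': 280.88605897590503, 'cy': 208.01776615033265, 'dist_coeffs': array([-0.00565804,  0.        ,  0.        ,  0.        ,  0.        ]), 'rvec': array([ 1.8629125 ,  1.1608948 , -0.67085169]), 'tvec': array([-0.23886556, -0.16629478,  1.4726637 ])}
side {'fx': 433.8679649497718, 'fy': 433.8679649497718, 'cx': 282.3878302438514, 'cy': 207.94317550621759, 'dist_coeffs': array([-0.0557768,  0.       ,  0.       ,  0.       ,  0.       ]), 'rvec': array([ 2.21410358,  0.73840932, -0.34248921]), 'tvec': array([-0.46081804, -0.14161599,  1.69216613])}
{'fx': 311.8301902087923, 'fy': 311.8301902087923, 'cx': 283.20074057322483, 'cy': 209.67932319982296, 'dist_coeffs': array([-0.04939673,  0.        ,  0.        ,  0.        ,  0.        ]), 'hand_eye': array([[-1.27083735e-03, -2.72761630e-01,  9.62080807e-01,
        -1.62239527e-01],
       [ 1.01746327e-03, -9.62081438e-01, -2.72760465e-01,
         7.46962536e-02],
       [ 9.99998675e-01,  6.32247702e-04,  1.50017397e-03,
        -1.37978813e-04],
       [ 0.00000000e+00,  0.00000000e+00,  0.00000000e+00,
         1.00000000e+00]])} 0.0187
```

View pics/scene0.png

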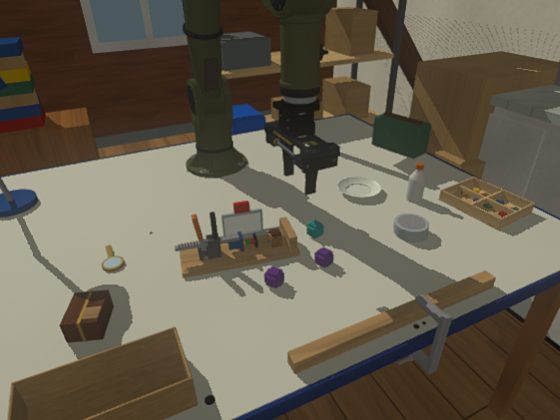

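View pics/side0.png

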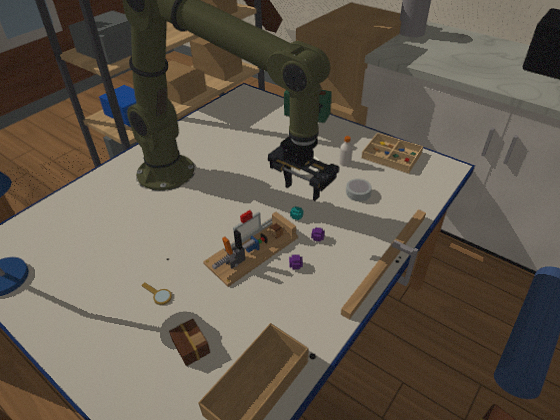

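The scene view shows the jig: trigger at about (197,230), post (213,225), red guard grip (241,207), stop (288,235). I'll enlarge both views in one picture.

Run:
```python
import cv2,numpy as np
a=cv2.imread("pics/scene0.png")[190:280,170:310];b=cv2.imread("pics/side0.png")[200:290,195:335]
r=lambda x:cv2.resize(x,None,fx=5,fy=3.3*5/3.3,interpolation=cv2.INTER_CUBIC)
c=np.vstack([r(a),r(b)])
cv2.imwrite("pics/crop1.png",cv2.resize(c,(466,600)) if 0 else np.hstack([cv2.resize(a,(400,257),interpolation=2),cv2.resize(b,(400,257),interpolation=2)]))
```

```text
(no output)
```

View pics/crop1.png

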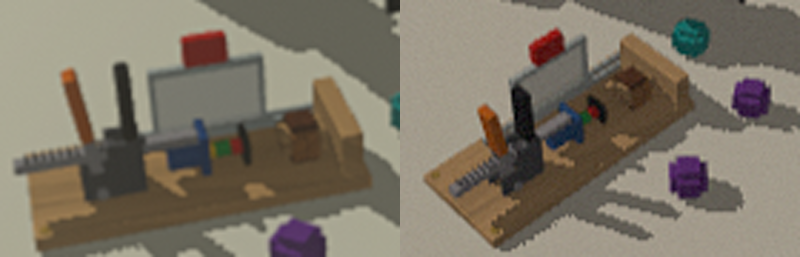

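```bash
cat > h.py <<'E'
from bench import *
import cv2,numpy as np
from scipy.spatial.transform import Rotation as R
def cam(n,st=None):
    c=calibration(n);K=np.array([[c['fx'],0,c['cx']],[0,c['fy'],c['cy']],[0,0,1]])
    if n=='wrist':
        s=st or get_state();T=np.eye(4);T[:3,:3]=R.from_rotvec(s['tool_rot']).as_matrix();T[:3,3]=s['position']
        M=np.linalg.inv(T@c['hand_eye'])
    else:
        M=np.eye(4);M[:3,:3]=cv2.Rodrigues(c['rvec'])[0];M[:3,3]=c['tvec']
    return K,c['dist_coeffs'],M
def ray(n,p,st=None):
    K,d,M=cam(n,st);q=cv2.undistortPoints(np.array([[p]],float),K,d)[0,0]
    return -M[:3,:3].T@M[:3,3],M[:3,:3].T@np.r_[q,1]
def plane(n,p,z,st=None):
    o,d=ray(n,p,st);return o+d*(z-o[2])/d[2]
def tri(p,q,n='scene',m='side'):
    A=[];b=[]
    for o,d in(ray(n,p),ray(m,q)):
        d=d/np.linalg.norm(d);P=np.eye(3)-np.outer(d,d);A.append(P);b.append(P@o)
    return np.linalg.lstsq(np.vstack(A),np.hstack(b),rcond=None)[0]
def proj(n,X,st=None):
    K,d,M=cam(n,st);return cv2.projectPoints(np.array(X,float).reshape(-1,3),M[:3,:3],M[:3,3],K,d)[0][:,0]
E
python3 - <<'E'
from h import *
np.set_printoptions(precision=4,suppress=True)
S=lambda x,y:(170+x/2.857,190+y/2.857)
D=lambda x,y:(195+(x-400)/2.857,200+y/2.857)
P={}
for k,a,b in[('post',(122,66),(521,88)),('trig',(69,71),(485,109)),('red',(205,49),(547,47)),('frontright',(371,185),(692,105)),('frontleft',(37,246),(497,241)),('stopend',(325,80),(627,40))]:
    P[k]=tri(S(*a),D(*b));print(k,P[k])
print(plane('scene',S(122,66),.132),plane('side',D(521,88),.132))
print(plane('scene',S(205,49),.106),plane('side',D(547,47),.106))
for n,f,g in(('scene',S,0),('side',D,1)):
  print(n,plane(n,f(*[(37,240),(497,238)][g]),.014),plane(n,f(*[(369,183),(692,104)][g]),.014),plane(n,f(*[(28,178),(425,178)][g]),.014))
E
```

```text
post [ 0.5442 -0.1683  0.135 ]
trig [ 0.5337 -0.2102  0.1348]
red [ 0.5033 -0.0833  0.105 ]
frontright [0.625  0.0184 0.0039]
frontleft [ 0.5836 -0.2649  0.0136]
stopend [0.534  0.0174 0.059 ]
[ 0.541  -0.1683  0.132 ] [ 0.5413 -0.165   0.132 ]
[ 0.5058 -0.0846  0.106 ] [ 0.5035 -0.0832  0.106 ]
scene [ 0.579  -0.2646  0.014 ] [0.6343 0.0107 0.014 ] [ 0.4939 -0.2518  0.014 ]
side [ 0.5798 -0.2603  0.014 ] [0.6289 0.0133 0.014 ] [ 0.4631 -0.247   0.014 ]
```

Request:
play_rows --targets '[{"claw": 0.0,"linear": [-0.2,-0.56,-0.97],"rotation": [0,0,0]},{"claw": 0.0,"linear": [-0.2,-0.56,-0.97],"rotation": [0,0,0]},{"claw": 0.2,"linear": [-0.2,-0.56,-0.97],"rotation": [0,0,0]},{"claw": 0.4,"linear": [-0.2,-0.56,-0.97],"rotation": [0,0,0]},{"claw": 0.4,"linear": [0,-0.56,-0.97],"rotation": [0,0,0]},{"claw": 0.4,"linear": [0,-0.56,-0.97],"rotation": [0,0,0]},{"claw": 0.4,"linear": [0,0,0],"rotation": [0.06,0,0]},{"claw": 0.4,"linear": [0,0,0],"rotation": [0.06,0,0]},{"claw": 0.4,"linear": [0,0,0],"rotation": [0,0,0]},{"claw": 0.4,"linear": [0,0,0],"rotation": [0,0,0]}]' --newtons 20

```text
time: 0.93
position: [0.4934, -0.0873, 0.2356]
tool_rot: [0.153, 1.579, -0.152]
ft_force: [-0.7, 0.5, 0.7]
grip_width: 0.606
```

Run:
```python
from h import *
s=get_state();print(s['position'],s['tool_rot'],s['grip_width'])
im=get_image('wrist');cv2.imwrite('pics/w1.png',im)
print(proj('wrist',[[.5045,-.084,.106],[.5412,-.1665,.132],[.533,-.21,.132]],s))
```

```text
[ 0.4934106  -0.08728086  0.2356316 ] [ 0.1525847   1.57887276 -0.15161258] 0.6059247499479617
[[295.36781518 196.2677818 ]
 [349.84852427 278.82327844]
 [347.25927911 318.85760011]]
```

View pics/w1.png

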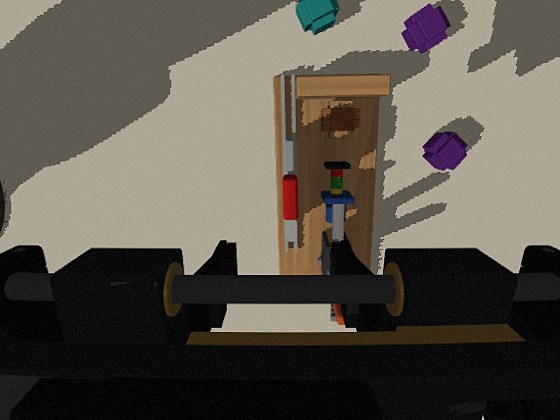

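The wrist view shows the red grip at about (290,198), the board upright in the image (right edge x≈380–390), the burr at (340,118), the gauge at (337,180), and the stop at (342,85).

Run:
```python
from h import *
np.set_printoptions(precision=4,suppress=True)
s=get_state();im=cv2.imread('pics/w1.png').astype(int)
b,g,r=im[...,0],im[...,1],im[...,2]
m=((r>130)&(g<60)&(b<60)).astype(np.uint8);m[:,310:]=0
ys,xs=np.nonzero(m);print(xs.min(),xs.max(),ys.min(),ys.max())
rc=cv2.minAreaRect(np.c_[xs,ys].astype(np.float32));bp=cv2.boxPoints(rc)
X=np.array([plane('wrist',p,.118,s) for p in bp]);print(X[:,:2]);print('red c',X.mean(0))
# right board edge: wood -> per row, last wood pixel
pts=[]
for y in range(105,240,5):
    row=im[y,360:400]; w=np.nonzero((row[:,2]-row[:,0]>55))[0]
    if len(w): pts.append((360+w.max()+.5,y))
P=np.array([plane('wrist',p,.014,s)[:2] for p in pts]);print(np.array(pts)[::6],P[::6])
v=cv2.fitLine(P.astype(np.float32),cv2.DIST_HUBER,0,1e-4,1e-4).ravel();print('edge dir',v,np.degrees(np.arctan2(v[1],v[0])))
# stop top edges z=.046 (+.014?)
for p in[(296,97),(390,97),(297,75),(389,75)]: print(p,plane('wrist',p,.046,s)[:2],plane('wrist',p,.06,s)[:2])
Rm=R.from_rotvec(s['tool_rot']).as_matrix();print(Rm)
```

```text
283 295 180 219
[[ 0.4965 -0.064 ]
 [ 0.5072 -0.0661]
 [ 0.5005 -0.1026]
 [ 0.4894 -0.1005]]
red c [ 0.4984 -0.0833  0.118 ]
[[375.5 150. ]] [[ 0.6091 -0.0674]]
edge dir [ 0.1162  0.9932  0.6081 -0.0764] 83.32837
(296, 97) [0.524  0.0089] [0.5234 0.008 ]
(390, 97) [ 0.623  -0.0098] [ 0.6185 -0.01  ]
(297, 75) [0.529  0.0305] [0.5282 0.0287]
(389, 75) [0.6244 0.0125] [0.6199 0.0115]
[[-0.0134  0.1921  0.9813]
 [ 0.0019  0.9814 -0.1921]
 [-0.9999 -0.0007 -0.0135]]
```

Request:
play_rows --targets '[{"claw": 0.45,"linear": [0,0.16,0.25],"rotation": [0,-0.009,0]},{"claw": 0.45,"linear": [1,0,0],"rotation": [0,0,0]},{"claw": 0.45,"linear": [1,0,0],"rotation": [0,0,0]},{"claw": 0.45,"linear": [1,0,0],"rotation": [0,0,0]},{"claw": 0.45,"linear": [0.6,0,0],"rotation": [0,0,0]},{"claw": 0.45,"linear": [0.6,0,0],"rotation": [0,0,0]},{"claw": 0.45,"linear": [0.6,0,0],"rotation": [0,0,0]},{"claw": 0.45,"linear": [0,0,0],"rotation": [0,0,0]}]'

```text
time: 1.65
position: [0.5082, -0.0791, 0.1107]
tool_rot: [0.136, 1.556, -0.135]
ft_force: [-1.1, 0.4, -0.3]
grip_width: 0.547
```

Run:
```python
from h import *
s=get_state();print(s['position'],s['tool_rot'],s['grip_width'],s['ft_force'])
cv2.imwrite('pics/w2.png',get_image('wrist'))
```

```text
[ 0.50823117 -0.07907868  0.11065336] [ 0.13576986  1.55645796 -0.13481189] 0.5470751661091678 [-1.05855728  0.36807703 -0.33896503]
```

View pics/w2.png

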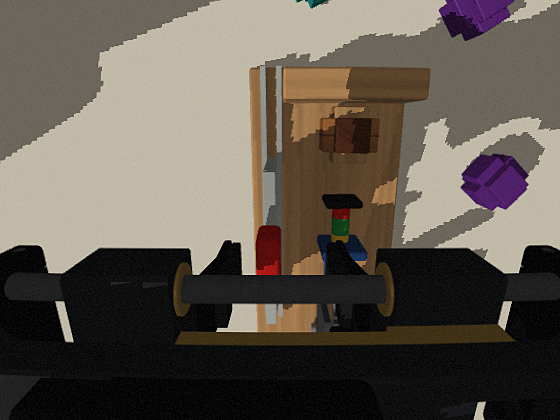

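Close view: red grip centre at column ~269 against tool centre ~283, about 7 mm off, so shift by −7 mm in tool z, then descend and close.

Request:
play_rows --targets '[{"claw": 0.45,"linear": [0,-0.1,-0.28],"rotation": [0.012,0.005,0]},{"claw": 0.45,"linear": [0.35,0,0],"rotation": [0,0,0]},{"claw": 0.45,"linear": [0.35,0,0],"rotation": [0,0,0]},{"claw": 0.9,"linear": [0,0,0],"rotation": [0,0,0]},{"claw": 0.9,"linear": [0,0,0],"rotation": [0,0,0]},{"claw": 0.9,"linear": [0,0,0],"rotation": [0,0,0]},{"claw": 0.9,"linear": [0,0,0],"rotation": [0,0,0]},{"claw": 0.9,"linear": [0,0,0],"rotation": [0,0,0]}]' --newtons 12

```text
time: 2.37
position: [0.504, -0.0797, 0.097]
tool_rot: [0.151, 1.557, -0.148]
ft_force: [-9.0, 2.2, 5.6]
grip_width: 0.257
```

Request:
play_rows --targets '[{"claw": 0.9,"linear": [0,0,-0.06],"rotation": [0,0,0]},{"claw": 0.9,"linear": [0,0,-0.06],"rotation": [0,0,0]},{"claw": 0.9,"linear": [0,0,0],"rotation": [0,0,0]},{"claw": 0.9,"linear": [0,0,0],"rotation": [0,0,0]}]'

```text
time: 2.7
position: [0.4999, -0.0789, 0.0968]
tool_rot: [0.15, 1.559, -0.147]
ft_force: [0.2, -0.4, -0.9]
grip_width: 0.16
```

Request:
play_rows --targets '[{"claw": 0.9,"linear": [0,0.3,0],"rotation": [0,0,0]},{"claw": 0.9,"linear": [0,0.5,0],"rotation": [0,0,0]},{"claw": 0.9,"linear": [0,0.5,0],"rotation": [0,0,0]},{"claw": 0.9,"linear": [0,0.5,0],"rotation": [0,0,0]},{"claw": 0.9,"linear": [0,0.5,0],"rotation": [0,0,0]},{"claw": 0.9,"linear": [0,0.5,0],"rotation": [0,0,0]},{"claw": 0.9,"linear": [0,0.3,0],"rotation": [0,0,0]}]' --newtons 20

```text
time: 3.28
position: [0.5104, -0.0171, 0.0967]
tool_rot: [0.136, 1.567, -0.173]
ft_force: [-5.1, -22.4, 3.0]
grip_width: 0.159
```

Request:
play_rows --targets '[{"claw": 0.9,"linear": [0,0,0],"rotation": [0,0,0]},{"claw": 0.9,"linear": [0,0,0],"rotation": [0,0,0]}]'

```text
time: 3.45
position: [0.5102, -0.0179, 0.0967]
tool_rot: [0.134, 1.568, -0.175]
ft_force: [-1.0, -1.1, -0.7]
grip_width: 0.158
```

Request:
play_rows --targets '[{"claw": 0.9,"linear": [0,0.2,0],"rotation": [0,0,0]},{"claw": 0.9,"linear": [0,0.2,0],"rotation": [0,0,0]}]'

```text
time: 3.62
position: [0.5103, -0.0172, 0.0967]
tool_rot: [0.127, 1.571, -0.189]
ft_force: [-4.1, -13.4, 3.4]
grip_width: 0.164
```

Run:
```python
from h import *
a=get_image('scene')[175:280,160:320];b=get_image('wrist')
cv2.imwrite('pics/c3.png',np.hstack([cv2.resize(a,(400,262),interpolation=2),cv2.resize(b,(400,300))[:262]]))
```

```text
(no output)
```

View pics/c3.png

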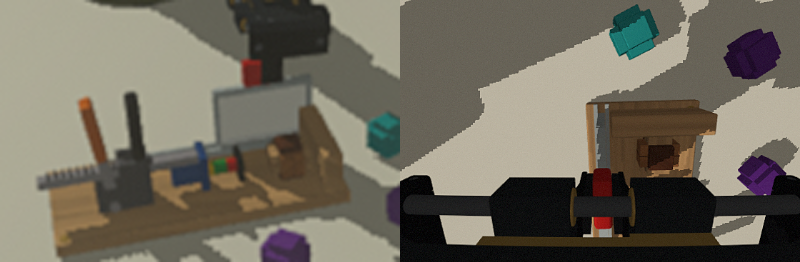

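The guard has stopped against its end stop: 13–22 N of push with no motion, its panel reaching past the pine stop. The puzzle lies behind it. Release, rise, and go to the post while turning.

Request:
play_rows --targets '[{"claw": 0.55,"linear": [0,0,0],"rotation": [0,0,0]},{"claw": 0.55,"linear": [0,0,0],"rotation": [0,0,0]},{"claw": 0.55,"linear": [0,0,0],"rotation": [0,0,0]},{"claw": 0.55,"linear": [-0.3,0,0],"rotation": [0,0,0]},{"claw": 0.55,"linear": [-0.8,0,0],"rotation": [0,0,0]},{"claw": 0.55,"linear": [-1,0,0],"rotation": [0,0,0]},{"claw": 0.2,"linear": [-1,0,0],"rotation": [0,0,0]},{"claw": 0,"linear": [-1,0,0],"rotation": [0,0,0]},{"claw": 0,"linear": [-1,0,0],"rotation": [0,0,0]},{"claw": 0,"linear": [-0.5,0,0],"rotation": [0,0,0]}]'

```text
time: 4.55
position: [0.5105, -0.0038, 0.2428]
tool_rot: [0.129, 1.576, -0.18]
ft_force: [0.8, -0.2, 0.2]
grip_width: 0.668
```

Request:
play_rows --targets '[{"claw": 0,"linear": [0,-1,0.4],"rotation": [0,0,0]},{"claw": 0,"linear": [0,-1,0.4],"rotation": [0,0,0]},{"claw": 0,"linear": [0,-1,0.4],"rotation": [0,0,0]},{"claw": 0,"linear": [0,-1,0.4],"rotation": [0,0,0]},{"claw": 0,"linear": [0,-1,0.4],"rotation": [0,0,0]},{"claw": 0,"linear": [0,-1,0.4],"rotation": [0,0,0]},{"claw": 0,"linear": [0,0,0],"rotation": [0.079,0,0]},{"claw": 0,"linear": [0,0,0],"rotation": [0.079,0,0]},{"claw": 0,"linear": [0,0,0],"rotation": [0.079,0,0]},{"claw": 0,"linear": [0,0,0],"rotation": [0.079,0,0]}]'

```text
time: 5.38
position: [0.5503, -0.1573, 0.2622]
tool_rot: [0.514, 1.486, -0.543]
ft_force: [0.9, 0.3, -0.4]
grip_width: 1.001
```

Request:
play_rows --targets '[{"claw": 0,"linear": [0,0,0],"rotation": [0.079,0,0]},{"claw": 0,"linear": [0,0,0],"rotation": [0.079,0,0]},{"claw": 0,"linear": [0,0,0],"rotation": [0.079,0,0]},{"claw": 0,"linear": [0,0,0],"rotation": [0.079,0,0]},{"claw": 0,"linear": [0,0,0],"rotation": [0.079,0,0]},{"claw": 0,"linear": [0,0,0],"rotation": [0.079,0,0]},{"claw": 0,"linear": [0,0,0],"rotation": [0.079,0,0]},{"claw": 0,"linear": [0,0,0],"rotation": [0,0,0]}]'

```text
time: 6.05
position: [0.5543, -0.1483, 0.2682]
tool_rot: [1.193, 1.191, -1.189]
ft_force: [-0.1, -0.4, 1.3]
grip_width: 0.997
```

Run:
```python
from h import *
np.set_printoptions(precision=4,suppress=True)
s=get_state();print(s['position'],s['tool_rot'],s['grip_width'],s['joint_positions']);print(R.from_rotvec(s['tool_rot']).as_matrix())
cv2.imwrite('pics/w4.png',get_image('wrist'))
print(proj('wrist',[[.541,-.1665,.132],[.533,-.206,.132]],s))
```

```text
[ 0.5543 -0.1483  0.2682] [ 1.1931  1.1905 -1.1887] 0.9966583824170976 [ 0.0985  0.1197  0.1197  1.6034 -0.0026  1.3958 -1.3349]
[[ 0.0205  0.9996  0.018 ]
 [-0.0165  0.0184 -0.9997]
 [-0.9997  0.0202  0.0169]]
[[298.7861 216.2242]
 [337.5348 224.3606]]
```

View pics/w4.png

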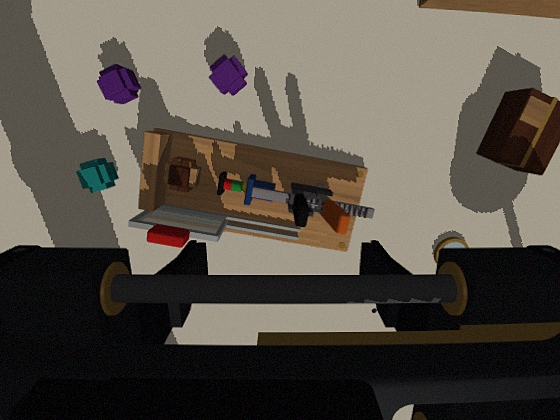

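The wrist view shows the post top at ~(302,220), the trigger top ~(343,232), the gauge at (232,185), and the guard shut (red grip (168,237)).

Run:
```python
from h import *
np.set_printoptions(precision=4,suppress=True)
s=get_state();im=cv2.imread('pics/w4.png').astype(int);b,g,r=im[...,0],im[...,1],im[...,2]
sub=im[180:240,285:355].max(2)
m=((sub<28)).astype(np.uint8);n,l,st,c=cv2.connectedComponentsWithStats(m)
for i in range(1,n):
    if st[i,4]>20: print('dark',st[i],c[i]+[285,180])
o=((r>140)&(g<110)&(b<70)&(r-g>60)).astype(np.uint8);o[:,:310]=0;o[:,360:]=0;o[:180]=0;o[245:]=0
ys,xs=np.nonzero(o);print('or',xs.min(),xs.max(),ys.min(),ys.max(),cv2.boxPoints(cv2.minAreaRect(np.c_[xs,ys].astype(np.float32))))
p=[plane('wrist',q,.014,s)[:2] for q in((170,131),(366,168),(346,250))]
print(p,np.degrees(np.arctan2(*(p[0]-p[1])[::-1])), np.degrees(np.arctan2(*(p[1]-p[2])[::-1])),np.linalg.norm(p[0]-p[1]),np.linalg.norm(p[1]-p[2]))
q=cv2.resize(im[150:260,200:380].astype(np.uint8),(792,484),interpolation=cv2.INTER_CUBIC);cv2.imwrite('pics/c4.png',q)
```

```text
dark [  3   3  44  44 715] [303.1287 202.1706]
or 338 349 217 234 [[337.7358 232.9245]
 [342.7924 215.2264]
 [349.9245 217.2641]
 [344.8679 234.9623]]
[array([ 0.6201, -0.0033]), array([ 0.5775, -0.2639]), array([ 0.4588, -0.2455])] 80.70439370068857 -8.783873141496175 0.2640405071271633 0.12004832339101494
```

View pics/c4.png

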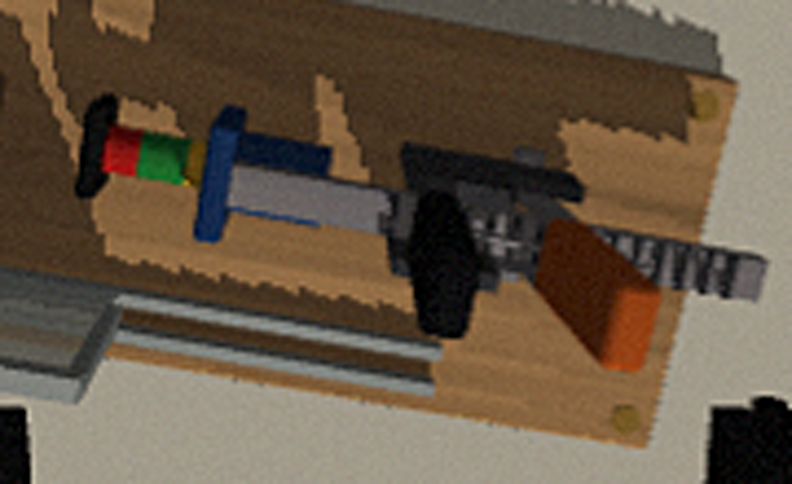

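Run:
```python
from h import *
np.set_printoptions(precision=4,suppress=True)
s=dict(get_state())
a=plane('wrist',(300.7,217.5),.132,s)[:2];t=plane('wrist',(343.5,224.7),.131,s)[:2]
print(a,t,np.linalg.norm(a-t))
for yaw in(79.5,80.5):
    u=np.array([np.cos(np.radians(yaw)),np.sin(np.radians(yaw))]);v=np.array([-u[1],u[0]])
    print(yaw,[(a-t)@u,(a-t)@v],'TCP target',a-.009*u, 'fr corner',(np.array([.5775,-.2639])-a)@np.c_[u,v],(np.array([.4588,-.2455])-a)@np.c_[u,v])
```

```text
[ 0.5399 -0.1683] [ 0.5329 -0.2123] 0.04448021908790273
79.5 [np.float64(0.04446742378157746), np.float64(0.0010668234799745815)] TCP target [ 0.5383 -0.1772] fr corner [-0.0871 -0.0544] [-0.0906  0.0657]
80.5 [np.float64(0.04447926981452208), np.float64(0.0002905974445362874)] TCP target [ 0.5384 -0.1772] fr corner [-0.088  -0.0528] [-0.0895  0.0673]
```

Request:
play_rows --targets '[{"claw": 0,"linear": [0,0,0],"rotation": [0.063,0.005,-0.006]},{"claw": 0,"linear": [0,0,0],"rotation": [0.063,0.005,-0.006]},{"claw": 0,"linear": [0.5,-0.2,0.6],"rotation": [0,0,0]},{"claw": 0,"linear": [1,-0.2,0.6],"rotation": [0,0,0]},{"claw": 0,"linear": [1,0,0],"rotation": [0,0,0]},{"claw": 0,"linear": [0.8,0,0],"rotation": [0,0,0]},{"claw": 0,"linear": [0.4,0,0],"rotation": [0,0,0]},{"claw": 0,"linear": [0,0,0],"rotation": [0,0,0]},{"claw": 0,"linear": [0,0,0],"rotation": [0,0,0]}]'

```text
time: 6.85
position: [0.5439, -0.1713, 0.1777]
tool_rot: [1.325, 1.132, -1.303]
ft_force: [0.2, 0.3, 0.4]
grip_width: 0.999
```

```bash
cat > p.py <<'E'
from h import *
np.set_printoptions(precision=4,suppress=True)
s=get_state();M=R.from_rotvec(s['tool_rot']).as_matrix();y=np.radians(79.8);u=np.array([np.cos(y),np.sin(y),0]);v=np.array([-u[1],u[0],0])
T=np.array([.5395,-.168,.093])-.009*u
print(s['time'],s['position'],'x axis',M[:,0],'z yaw',np.degrees(np.arctan2(M[1,2],M[0,2])),s['grip_width'])
print('clamp xyz of TCP',(s['position']-np.array([.5395,-.168,0]))@np.c_[u,v,[0,0,1]])
print('need tool shift/25mm',M.T@(T-s['position'])/.025,'rot/90',R.from_matrix(M.T@np.c_[[0,0,-1],-v,-u]).as_rotvec()/(np.pi/2))
E
python3 p.py
```

```text
6.85 [ 0.5439 -0.1713  0.1777] x axis [ 0.0125  0.0042 -0.9999] z yaw -98.29763900765626 0.9987602139232009
clamp xyz of TCP [-0.0025 -0.0049  0.1777]
need tool shift/25mm [ 3.3847 -0.2435  0.2737] rot/90 [ 0.0211 -0.0039 -0.0074]
```

Request:
play_rows --targets '[{"claw": 0,"linear": [0,-0.24,0.5],"rotation": [0.021,-0.004,-0.007]},{"claw": 0,"linear": [0,0,0],"rotation": [0,0,0]},{"claw": 0,"linear": [0.8,0,0],"rotation": [0,0,0]}]'

```text
time: 7.1
position: [0.5403, -0.1844, 0.1646]
tool_rot: [1.342, 1.11, -1.331]
ft_force: [0.9, 0.3, -0.6]
grip_width: 1.003
```

```bash
python3 p.py
```

```text
7.1 [ 0.5403 -0.1844  0.1646] x axis [ 0.0112 -0.0033 -0.9999] z yaw -100.17053162051894 1.0025480400013167
clamp xyz of TCP [-0.016  -0.0037  0.1646]
need tool shift/25mm [ 2.8625 -0.1797 -0.2843] rot/90 [ 0.0003  0.0008 -0.0074]
```

Request:
play_rows --targets '[{"claw": 0,"linear": [0.6,-0.15,0],"rotation": [0,0,-0.007]},{"claw": 0,"linear": [0.6,0,0],"rotation": [0,0,0]},{"claw": 0,"linear": [0.6,0,0],"rotation": [0,0,0]},{"claw": 0,"linear": [0.4,0,0],"rotation": [0,0,0]},{"claw": 0,"linear": [0.2,0,0],"rotation": [0,0,0]},{"claw": 0,"linear": [0,0,0],"rotation": [0,0,0]}]'

```text
time: 7.6
position: [0.5367, -0.1853, 0.103]
tool_rot: [1.338, 1.117, -1.34]
ft_force: [-0.1, -0.2, -0.0]
grip_width: 1.002
```

```bash
python3 p.py
python3 - <<'E'
from h import *
cv2.imwrite('pics/w5.png',get_image('wrist'))
E
```

```text
7.6 [ 0.5367 -0.1853  0.103 ] x axis [ 0.0008 -0.0019 -1.    ] z yaw -100.22450037803644 1.0017269425832596
clamp xyz of TCP [-0.0175 -0.0003  0.103 ]
need tool shift/25mm [ 0.3978 -0.0137 -0.3401] rot/90 [-0.0003  0.0011 -0.0007]
```

View pics/w5.png

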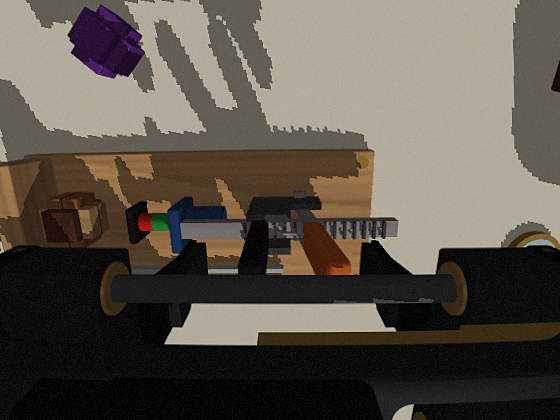

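Wrist view: post and trigger lie between the fingers; pad (137,222), red/green, sleeve mouth (~172,222), puzzle (73,220). Now centre and make the first squeeze.

Request:
play_rows --targets '[{"claw": 0,"linear": [0.4,0,-0.34],"rotation": [0,0,0]},{"claw": 0,"linear": [0,0,0],"rotation": [0,0,0]},{"claw": 0.75,"linear": [0,0,0],"rotation": [0,0,0]},{"claw": 0.75,"linear": [0,0,0],"rotation": [0,0,0]},{"claw": 0.75,"linear": [0,0,0],"rotation": [0,0,0]},{"claw": 0.75,"linear": [0,0,0],"rotation": [0,0,0]},{"claw": 0.75,"linear": [0,0,0],"rotation": [0,0,0]},{"claw": 0.75,"linear": [0,0,0],"rotation": [0,0,0]},{"claw": 0.75,"linear": [0,0,0],"rotation": [0,0,0]},{"claw": 0.75,"linear": [0,0,0],"rotation": [0,0,0]}]' --newtons 30

```text
time: 8.48
position: [0.5389, -0.1848, 0.0951]
tool_rot: [1.34, 1.103, -1.344]
ft_force: [1.5, 12.1, -0.8]
grip_width: 0.478
```

```bash
python3 p.py
cat > g.py <<'E'
from h import *
import sys
np.set_printoptions(precision=2,suppress=True)
s=get_state();im=get_image('wrist');cv2.imwrite('pics/g_%d.png'%(s['time']*100),im)
im=im.astype(int);b,g,r=im[...,0],im[...,1],im[...,2]
def st(n,m):
    m=m.copy();m[245:]=0;m[:190]=0;m[:,240:]=0;ys,xs=np.nonzero(m)
    if len(xs)<3: print(n,'none');return
    cols=np.nonzero(m.sum(0)>=3)[0]
    if len(cols): print(n,'cols',cols.min(),cols.max(),'y',ys.mean(),'n',len(xs))
st('red',(r>100)&(g<60)&(b<60)&(r>2.5*g))
st('green',(g>60)&(r<60)&(b<80)&(g>2*r))
st('yellow',(r>90)&(g>70)&(b<45)&(abs(r-g)<60))
st('blue',(b>60)&(r<50)&(b>1.8*r)&(b>1.4*g))
E
python3 g.py
```

```text
8.4833 [ 0.5389 -0.1848  0.0951] x axis [ 0.0057 -0.0108 -0.9999] z yaw -100.62164901281518 0.47751429087540875
clamp xyz of TCP [-0.0166 -0.0024  0.0951]
need tool shift/25mm [ 0.0817 -0.0989 -0.3042] rot/90 [-0.0047  0.0061 -0.0048]
red cols 131 145 y 231.9526627218935 n 169
green cols 144 162 y 230.1255230125523 n 239
yellow cols 6 210 y 202.27272727272728 n 264
blue cols 161 221 y 229.0611111111111 n 360
```

Request:
play_rows --targets '[{"claw": 0.75,"linear": [0,0,-0.1],"rotation": [0,0,0]},{"claw": 0.75,"linear": [0,0,-0.1],"rotation": [0,0,0]},{"claw": 0.75,"linear": [0,0,-0.06],"rotation": [0,0,0]},{"claw": 0.75,"linear": [0,0,0],"rotation": [0,0,0]},{"claw": 0.75,"linear": [0,0,0],"rotation": [0,0,0]}]'

```text
time: 8.95
position: [0.5399, -0.1795, 0.0952]
tool_rot: [1.335, 1.102, -1.344]
ft_force: [0.3, -0.8, -1.6]
grip_width: 0.36
```

```bash
python3 p.py; python3 g.py
```

```text
8.95 [ 0.5399 -0.1795  0.0952] x axis [ 0.0051 -0.015  -0.9999] z yaw -100.4816381719839 0.35960687926032925
clamp xyz of TCP [-0.0112 -0.0024  0.0952]
need tool shift/25mm [ 0.0864 -0.098  -0.0902] rot/90 [-0.0031  0.0088 -0.0049]
red cols 130 144 y 231.85380116959064 n 171
green cols 144 161 y 229.91633466135457 n 251
yellow cols 11 211 y 203.4144144144144 n 222
blue cols 161 221 y 228.6870026525199 n 377
```

Request:
play_rows --targets '[{"claw": 0,"linear": [0,0,0],"rotation": [0,0,0]},{"claw": 0,"linear": [0,0,0],"rotation": [0,0,0]},{"claw": 0,"linear": [0,0,0],"rotation": [0,0,0]},{"claw": 0,"linear": [0,0,0],"rotation": [0,0,0]},{"claw": 0,"linear": [0,0,0],"rotation": [0,0,0]},{"claw": 0,"linear": [0.08,-0.1,0],"rotation": [-0.003,0.009,-0.005]}]'

```text
time: 9.5
position: [0.5382, -0.1803, 0.0942]
tool_rot: [1.34, 1.117, -1.338]
ft_force: [0.5, -2.3, 0.6]
grip_width: 0.729
```

```bash
python3 - <<'E'
t=open('g.py').read()
t=t.replace("def st(","y0=np.radians(79.8);u=np.array([np.cos(y0),np.sin(y0)]);cx=lambda c,y:(plane('wrist',(c,y),.04,s)[:2]-[.5395,-.168])@u*1000\ndef st(").replace("'y',ys.mean()","'clampx mm',cx(cols.min()-.5,ys.mean()),cx(cols.max()+.5,ys.mean()),'y',ys.mean()")
open('g.py','w').write(t)
E
python3 p.py; python3 g.py
```

```text
9.5 [ 0.5382 -0.1803  0.0942] x axis [ 0.0022 -0.0008 -1.    ] z yaw -100.2376688309621 0.7286673761342227
clamp xyz of TCP [-0.0123 -0.0009  0.0942]
need tool shift/25mm [ 0.0496 -0.0361 -0.1325] rot/90 [-0.0004  0.0003 -0.0015]
red cols 130 143 clampx mm 101.852486230496 91.22396220904554 y 228.83030303030304 n 165
green cols 143 160 clampx mm 91.87947310269486 78.32086087049296 y 227.79166666666666 n 216
yellow cols 13 154 clampx mm 189.40463832266283 80.57172956828083 y 201.3308823529412 n 136
blue cols 160 220 clampx mm 79.08080315321507 33.7359315596671 y 227.90159574468086 n 376
```

Request:
play_rows --targets '[{"claw": 0,"linear": [0,0,-0.1],"rotation": [0,0,0]},{"claw": 0,"linear": [0,0,0],"rotation": [0,0,0]},{"claw": 0.75,"linear": [0,0,0],"rotation": [0,0,0]},{"claw": 0.75,"linear": [0,0,-0.04],"rotation": [0,0,0]},{"claw": 0.75,"linear": [0,0,-0.04],"rotation": [0,0,0]},{"claw": 0.75,"linear": [0,0,-0.04],"rotation": [0,0,0]},{"claw": 0.75,"linear": [0,0,-0.04],"rotation": [0,0,0]},{"claw": 0.75,"linear": [0,0,-0.04],"rotation": [0,0,0]},{"claw": 0.75,"linear": [0,0,-0.04],"rotation": [0,0,0]},{"claw": 0.75,"linear": [0,0,-0.04],"rotation": [0,0,0]}]'

```text
time: 10.38
position: [0.5366, -0.1843, 0.0943]
tool_rot: [1.336, 1.103, -1.352]
ft_force: [1.2, 3.8, 1.0]
grip_width: 0.482
```

Request:
play_rows --targets '[{"claw": 0.75,"linear": [0,0,-0.03],"rotation": [0,0,0]},{"claw": 0.75,"linear": [0,0,0],"rotation": [0,0,0]}]'

```text
time: 10.55
position: [0.5376, -0.1791, 0.0942]
tool_rot: [1.337, 1.108, -1.348]
ft_force: [-0.4, -1.0, -0.2]
grip_width: 0.357
```

```bash
python3 p.py; python3 g.py
```

```text
10.55 [ 0.5376 -0.1791  0.0942] x axis [ 0.0002 -0.0096 -1.    ] z yaw -100.59794112350038 0.3572063658709209
clamp xyz of TCP [-0.0112 -0.0001  0.0942]
need tool shift/25mm [ 0.0465 -0.0058 -0.0903] rot/90 [-0.0044  0.006  -0.0012]
red cols 121 134 clampx mm 108.67551269357126 98.1030550609387 y 228.83625730994152 n 171
green cols 135 151 clampx mm 97.94297971298384 85.20790635989177 y 227.34567901234567 n 243
yellow cols 10 202 clampx mm 190.72402138681355 45.98994833555609 y 202.40196078431373 n 204
blue cols 150 212 clampx mm 86.65993458481036 40.044120239425666 y 226.91162790697675 n 430
```

Request:
play_rows --targets '[{"claw": 0,"linear": [0,0,0],"rotation": [0,0,0]},{"claw": 0,"linear": [0,0,0],"rotation": [0,0,0]},{"claw": 0,"linear": [0,0,0],"rotation": [0,0,0]},{"claw": 0,"linear": [0,0,0],"rotation": [0,0,0]},{"claw": 0,"linear": [0,0,0],"rotation": [0,0,0]},{"claw": 0,"linear": [0.04,0,0],"rotation": [-0.004,0.006,-0.001]},{"claw": 0,"linear": [0,0,-0.1],"rotation": [0,0,0]},{"claw": 0,"linear": [0,0,0],"rotation": [0,0,0]}]'

```text
time: 11.27
position: [0.5374, -0.1799, 0.0929]
tool_rot: [1.339, 1.116, -1.342]
ft_force: [0.3, -0.3, 0.1]
grip_width: 0.882
```

Request:
play_rows --targets '[{"claw": 0.75,"linear": [0,0,0],"rotation": [0,0,0]},{"claw": 0.75,"linear": [0,0,-0.04],"rotation": [0,0,0]},{"claw": 0.75,"linear": [0,0,-0.04],"rotation": [0,0,0]},{"claw": 0.75,"linear": [0,0,-0.04],"rotation": [0,0,0]},{"claw": 0.75,"linear": [0,0,-0.04],"rotation": [0,0,0]},{"claw": 0.75,"linear": [0,0,-0.04],"rotation": [0,0,0]},{"claw": 0.75,"linear": [0,0,-0.04],"rotation": [0,0,0]},{"claw": 0.75,"linear": [0,0,-0.04],"rotation": [0,0,0]},{"claw": 0.75,"linear": [0,0,-0.03],"rotation": [0,0,0]},{"claw": 0.75,"linear": [0,0,0],"rotation": [0,0,0]}]'

```text
time: 12.1
position: [0.5376, -0.1792, 0.0935]
tool_rot: [1.333, 1.106, -1.349]
ft_force: [-0.1, -3.8, 0.2]
grip_width: 0.361
```

```bash
python3 p.py; python3 g.py
```

```text
12.1 [ 0.5376 -0.1792  0.0935] x axis [-0.0004 -0.0131 -0.9999] z yaw -100.52160653586809 0.36066395313381333
clamp xyz of TCP [-0.0113 -0.0001  0.0935]
need tool shift/25mm [ 0.0205 -0.0042 -0.0931] rot/90 [-0.0036  0.0083 -0.0013]
red cols 110 124 clampx mm 116.08732340062257 104.78459687041943 y 228.51162790697674 n 129
green cols 124 140 clampx mm 105.447874537807 92.73285301519992 y 227.73839662447259 n 237
yellow cols 11 188 clampx mm 188.46823874535025 55.58328112111255 y 202.54314720812184 n 197
blue cols 139 203 clampx mm 94.12221179905377 46.16738533697954 y 226.74398249452955 n 457
```

Request:
play_rows --targets '[{"claw": 0,"linear": [0,0,0],"rotation": [0,0,0]},{"claw": 0,"linear": [0,0,0],"rotation": [0,0,0]},{"claw": 0,"linear": [0,0,0],"rotation": [0,0,0]},{"claw": 0,"linear": [0,0,0],"rotation": [0,0,0]},{"claw": 0,"linear": [0,0,0],"rotation": [0,0,0]},{"claw": 0,"linear": [0.02,0,0],"rotation": [-0.004,0.008,-0.001]},{"claw": 0,"linear": [0,0,-0.1],"rotation": [0,0,0]},{"claw": 0,"linear": [0,0,0],"rotation": [0,0,0]}]'

```text
time: 12.82
position: [0.5372, -0.1801, 0.0927]
tool_rot: [1.339, 1.116, -1.342]
ft_force: [-0.2, 0.0, -0.0]
grip_width: 0.884
```

Request:
play_rows --targets '[{"claw": 0.75,"linear": [0,0,0],"rotation": [0,0,0]},{"claw": 0.75,"linear": [0,0,-0.04],"rotation": [0,0,0]},{"claw": 0.75,"linear": [0,0,-0.04],"rotation": [0,0,0]},{"claw": 0.75,"linear": [0,0,-0.04],"rotation": [0,0,0]},{"claw": 0.75,"linear": [0,0,-0.04],"rotation": [0,0,0]},{"claw": 0.75,"linear": [0,0,-0.04],"rotation": [0,0,0]},{"claw": 0.75,"linear": [0,0,-0.04],"rotation": [0,0,0]},{"claw": 0.75,"linear": [0,0,-0.04],"rotation": [0,0,0]},{"claw": 0.75,"linear": [0,0,-0.03],"rotation": [0,0,0]},{"claw": 0.75,"linear": [0,0,0],"rotation": [0,0,0]}]'

```text
time: 13.65
position: [0.5375, -0.1792, 0.0934]
tool_rot: [1.334, 1.107, -1.348]
ft_force: [-1.2, -2.5, -0.4]
grip_width: 0.355
```

```bash
python3 p.py; python3 g.py
```

```text
13.65 [ 0.5375 -0.1792  0.0934] x axis [-0.0002 -0.0125 -0.9999] z yaw -100.4789635245247 0.35501656409817395
clamp xyz of TCP [-0.0113 -0.      0.0934]
need tool shift/25mm [ 0.0166 -0.0019 -0.094 ] rot/90 [-0.0031  0.0078 -0.0013]
red cols 101 113 clampx mm 122.52982217621768 112.71035089299129 y 225.546875 n 64
green cols 115 130 clampx mm 112.20952117408778 100.19087769104355 y 227.66509433962264 n 212
yellow cols 68 178 clampx mm 144.7318192219548 62.947707369908585 y 204.9418604651163 n 172
blue cols 129 194 clampx mm 101.58714835292707 52.75626039285477 y 226.7357630979499 n 439
```

Request:
play_rows --targets '[{"claw": 0,"linear": [0,0,0],"rotation": [0,0,0]},{"claw": 0,"linear": [0,0,0],"rotation": [0,0,0]},{"claw": 0,"linear": [0,0,0],"rotation": [0,0,0]},{"claw": 0,"linear": [0,0,0],"rotation": [0,0,0]},{"claw": 0,"linear": [0,0,0],"rotation": [0,0,0]},{"claw": 0,"linear": [0.02,0,0],"rotation": [-0.004,0.008,-0.001]},{"claw": 0,"linear": [0,0,-0.1],"rotation": [0,0,0]},{"claw": 0,"linear": [0,0,0],"rotation": [0,0,0]}]'

```text
time: 14.37
position: [0.5371, -0.1803, 0.0926]
tool_rot: [1.339, 1.117, -1.341]
ft_force: [-0.2, 0.4, -0.3]
grip_width: 0.88
```

Request:
play_rows --targets '[{"claw": 0.75,"linear": [0,0,0],"rotation": [0,0,0]},{"claw": 0.75,"linear": [0,0,-0.04],"rotation": [0,0,0]},{"claw": 0.75,"linear": [0,0,-0.04],"rotation": [0,0,0]},{"claw": 0.75,"linear": [0,0,-0.04],"rotation": [0,0,0]},{"claw": 0.75,"linear": [0,0,-0.04],"rotation": [0,0,0]},{"claw": 0.75,"linear": [0,0,-0.04],"rotation": [0,0,0]},{"claw": 0.75,"linear": [0,0,-0.04],"rotation": [0,0,0]},{"claw": 0.75,"linear": [0,0,-0.04],"rotation": [0,0,0]},{"claw": 0.75,"linear": [0,0,-0.03],"rotation": [0,0,0]},{"claw": 0.75,"linear": [0,0,0],"rotation": [0,0,0]}]'

```text
time: 15.2
position: [0.5376, -0.1792, 0.0933]
tool_rot: [1.334, 1.108, -1.347]
ft_force: [-0.9, -3.2, -0.3]
grip_width: 0.362
```

```bash
python3 p.py; python3 g.py; python3 -c "
import cv2,glob
f=sorted(glob.glob('pics/g_*.png'),key=lambda s:int(s[7:-4]))
import numpy as np
cv2.imwrite('pics/c6.png',np.vstack([cv2.resize(cv2.imread(x)[185:245,0:240],(800,200),interpolation=2) for x in f[-3:]]))"
```

```text
15.2 [ 0.5376 -0.1792  0.0933] x axis [ 0.0003 -0.0118 -0.9999] z yaw -100.43873755202706 0.3618956325642193
clamp xyz of TCP [-0.0113 -0.0001  0.0933]
need tool shift/25mm [ 0.0128 -0.003  -0.0932] rot/90 [-0.0026  0.0074 -0.0015]
red cols 97 109 clampx mm 125.6695262819092 115.8217165710648 y 225.864406779661 n 59
green cols 111 119 clampx mm 115.16130994603422 108.38096518995435 y 226.64356435643563 n 101
yellow cols 12 173 clampx mm 188.14415003295142 66.55677627718194 y 204.12727272727273 n 165
blue cols 118 185 clampx mm 109.90079428013591 59.40943281940502 y 226.77850877192984 n 456
```

View pics/c6.png

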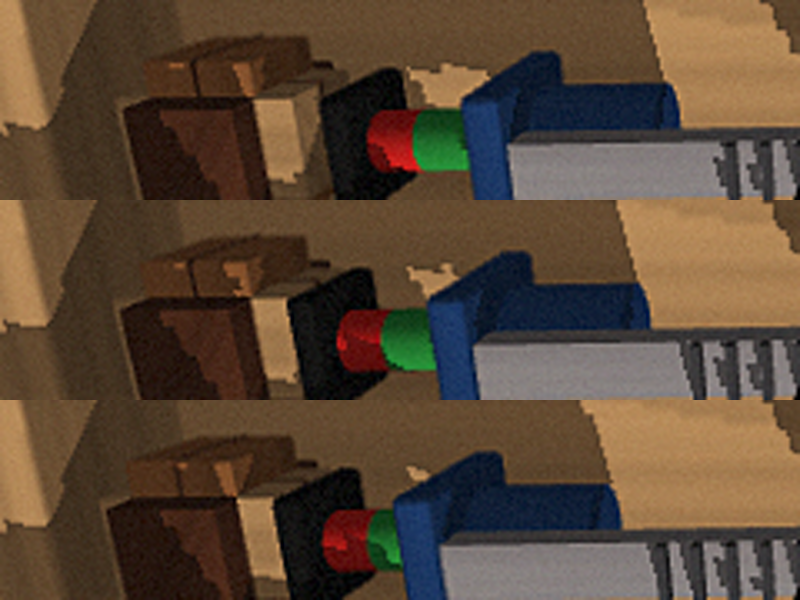

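Bottom strip: pad now touching the puzzle; green shortened (5 mm visible from ~11), so compression is ≈4–5.5 mm. One more squeeze should give ≈11–12 mm, mid-green.

Request:
play_rows --targets '[{"claw": 0,"linear": [0,0,0],"rotation": [0,0,0]},{"claw": 0,"linear": [0,0,0],"rotation": [0,0,0]},{"claw": 0,"linear": [0,0,0],"rotation": [0,0,0]},{"claw": 0,"linear": [0,0,0],"rotation": [0,0,0]},{"claw": 0,"linear": [0,0,0],"rotation": [0,0,0]},{"claw": 0,"linear": [0.02,0,0],"rotation": [-0.003,0.008,-0.001]},{"claw": 0,"linear": [0,0,-0.1],"rotation": [0,0,0]},{"claw": 0,"linear": [0,0,0],"rotation": [0,0,0]}]'

```text
time: 15.92
position: [0.5372, -0.1804, 0.0925]
tool_rot: [1.341, 1.116, -1.341]
ft_force: [0.2, 0.0, -0.1]
grip_width: 0.881
```

Request:
play_rows --targets '[{"claw": 0.75,"linear": [0,0,0],"rotation": [0,0,0]},{"claw": 0.75,"linear": [0,0,-0.04],"rotation": [0,0,0]},{"claw": 0.75,"linear": [0,0,-0.04],"rotation": [0,0,0]},{"claw": 0.75,"linear": [0,0,-0.04],"rotation": [0,0,0]},{"claw": 0.75,"linear": [0,0,-0.04],"rotation": [0,0,0]},{"claw": 0.75,"linear": [0,0,-0.04],"rotation": [0,0,0]},{"claw": 0.75,"linear": [0,0,-0.04],"rotation": [0,0,0]},{"claw": 0.75,"linear": [0,0,-0.04],"rotation": [0,0,0]},{"claw": 0.75,"linear": [0,0,-0.03],"rotation": [0,0,0]},{"claw": 0.75,"linear": [0,0,0],"rotation": [0,0,0]}]'

```text
time: 16.75
position: [0.5376, -0.1792, 0.0932]
tool_rot: [1.335, 1.107, -1.347]
ft_force: [0.4, -3.3, -0.5]
grip_width: 0.362
```

Request:
play_rows --targets '[{"claw": 0.75,"linear": [0,0,0],"rotation": [0,0,0]},{"claw": 0.75,"linear": [0,0,0],"rotation": [0,0,0]},{"claw": 0.75,"linear": [0,0,0],"rotation": [0,0,0]}]'

```text
time: 17.0
position: [0.5376, -0.1793, 0.0932]
tool_rot: [1.333, 1.107, -1.346]
ft_force: [-0.5, 0.5, 0.5]
grip_width: 0.358
```

```bash
python3 p.py; python3 g.py
python3 - <<'E'
import glob
from h import *
f=sorted(glob.glob('pics/g_*.png'),key=lambda s:int(s[7:-4]))
a=cv2.resize(cv2.imread(f[-1])[185:245,0:240],(800,200),interpolation=2)
b=cv2.resize(get_image('scene')[175:275,160:320],(400,250),interpolation=2)
c=cv2.resize(get_image('side')[190:290,190:350],(400,250),interpolation=2)
cv2.imwrite('pics/c7.png',np.vstack([a,np.hstack([b,c])]))
E
```

```text
17.0 [ 0.5376 -0.1793  0.0932] x axis [ 0.0004 -0.0129 -0.9999] z yaw -100.40473191317645 0.35817265989909675
clamp xyz of TCP [-0.0114 -0.0001  0.0932]
need tool shift/25mm [ 0.0084 -0.0058 -0.0964] rot/90 [-0.0023  0.0081 -0.0017]
red cols 97 108 clampx mm 125.38332015854553 116.30628219129598 y 225.94642857142858 n 56
green none
yellow cols 7 165 clampx mm 191.30241583856943 71.97238648517427 y 201.96703296703296 n 182
blue cols 108 176 clampx mm 117.20251833245376 65.84832173048282 y 227.10599078341014 n 434
```

View pics/c7.png

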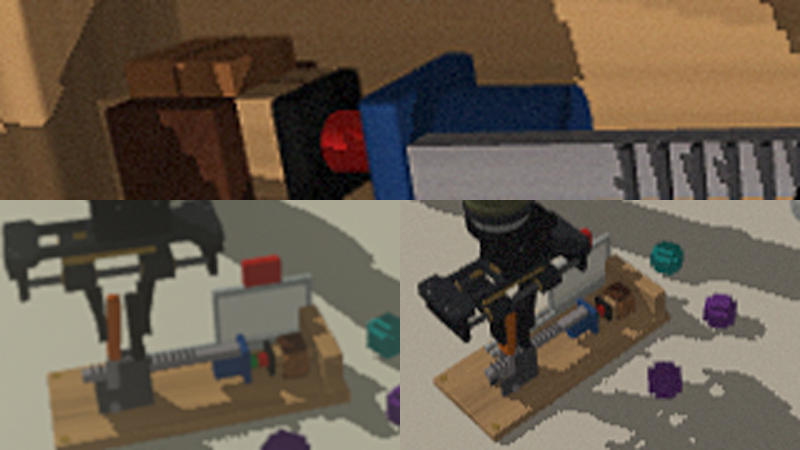

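The pad hasn't moved since the last squeeze (125.4 against 125.7 mm) while the jaw advanced 7 mm more, so compression is ≈11–12 mm. The scene view (~(262,358) in the crop) shows green at the sleeve's mouth. The guard is still shut and the trigger is held squeezed.

```bash
python3 -c "
from bench import *
close_job();print(get_state()['grip_width'])"
```

```text
the job is handed in; nothing more can be done
the job is handed in; nothing more can be done
```

I slid the guard shut, then pumped the trigger six times and handed the job in at about 17 s with the trigger still held squeezed. All the checks I could make agreed that the pad is in the green band.

- **Guard:** it stopped about 62 mm from where I found it, not the full 100 mm, so it probably did not start fully open. I took it as shut because it took 13–22 N without moving further (sliding takes about 3 N) and its panel reaches past the pine stop.
- **Pressure on the puzzle:** the jaw advanced 21 mm over the last three squeezes while the pad moved only about 9.5 mm, so the pad is pushed in about 11–12 mm. That is about 6 N, against a green band of 6–20 mm and crushing at 26 mm. The pad did not move on the last squeeze, so the puzzle is against the stop.
- **Gauge reading:** the final scene view shows green at the sleeve's mouth. The close wrist view shows only red, because from there the blue plate hides the part of the stem next to the mouth. I relied on the scene view and the pad movement instead.
- **Trigger:** the fingers read about 31 mm apart, against 30 mm for a full squeeze.
- **Other things on the table:** I never went near them with the gripper, but I did not measure them at the end.

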